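# Offer up the switch-box door to its hinges and hold it for pinning

## Robot

A 6-joint arm with a two-finger parallel gripper is mounted at the origin on the work surface. World frame = base frame: x ahead of the robot, y to its left, z up, the work surface at z = 0. Lengths are in m, angles in degrees, forces in N, time in s.
With the tool pointing down it reaches from about 0.3 to 1 m from the base axis. Payload 5.1 kg.
Tool frame: the origin (TCP) lies at the very end of the fingers, on their centre line; the grasp point (between the pads) lies 19 mm behind it; z points along the fingers, y is the line along which they close (so a half turn about z gives the same grasp; the last joint's range is limited). The gripper opens to 95 mm and grips with 3 to 60 N. Pads are 20 mm wide; open, the fingers measure 119 mm over their backs; the gripper's body (75 mm by 180 mm) begins 59 mm behind the grasp point.
Start: joints at [-77.097, 7.093, 94.555, -0, 78.352, -4.733], TCP at [0.197, -0.619, 0.215] pointing down, gripper open.
Joint ranges: [-149.61, 149.61], [-58.7, 133.49], [1.44, 155.28], [-77.14, 257.14], [18.33, 153.61], [-166.67, 166.67]. Speed limits (degrees/s): [147.25, 147.25, 180, 180, 180, 180].

## Interface

Orientations are given as a 3x3 rotation matrix whose columns are the frame's x, y, z axes.
In Python, from plant import telemetry, optics, ticket, nets gives the robot as it stands.
- The arm moves only by the tool jog_arm, never from a script. Its argument "motion" is a list of rows, each a list of 4 numbers: the shift along the world's x, y, z in mm, then the turn about the world's z in rad. In form: [[x, y, z, roll], ...]. A call has exactly 5 rows; each row shifts and turns the commanded pose from where the row before left it; what a row does not reach is not made up. A row lasts 1/8 s, in which the tool goes at most 62.5 mm and 10.7 degrees, less where a joint would pass 70% of its speed; a pose out of reach is approached as far as the arm can. A call with a gripper value outside its range is refused whole. "fingers" is the gripper command: -1 is fully open, 1 is shut, values between are in proportion, set as the call begins (left out, the last holds). The fingers move at their own pace and stop on an object; "force" is the grip in N (left out, the last holds). Time passes only in rows, so rows that do not move let the fingers close, or fill a call up. It gives the time, the measured TCP pose, the force, the opening and the grip force at its end, in the units of the state.
- telemetry.sense(): the state, without advancing time (a new reading comes with each control period).
- optics.capture(name): name is "scene" or "top" or "wrist"; returns a dict with "image" (400x640x3 uint8, blue, green, red), "fx", "fy", "cx", "cy" (pixels), "dist" ([k1, k2, p1, p2, k3] as OpenCV has them; the pictures are not rectified), "world_from_camera" (4x4, takes a point from camera to world coordinates). Camera axes: x right, y down, z forward; pixel columns grow to the right and rows downward; lengths in m; the calibration is good to about 2 mm. A picture is of the moment at which its call begins. There is no depth.
- ticket.hand_in(): hands the job in; it is judged then, once.
Trained networks look in a picture, given as the dict that the camera call returned (one of the last four; its "shot" number tells which), for a name from the list of things; names that differ only in an ending like _2 or _b are one class to them, and where a whole thing is asked for, a point or a joint stands for the part that bears it (a point fixed in the world has none). Each returns a list of dicts, best first, with "confidence" (0 to 1); they miss things now and then, are a little off and sometimes report something else, mostly with a low value. They report only what shows in the picture. A call takes as long as a camera call. They do not tell look-alikes from the thing itself.
- nets.cut_out(query, picture): "region" (400x640 bool, what is visible of it) and "extent" ([left, top, right, bottom] in pixels, round what is visible of it).
The state is a dict: "clock": time; "q": joint angles; "joint_vel": joint speeds; "tau": joint torques, N m; "ee_pos": TCP position; "tool_rot": TCP orientation; "wrist_force": force on the tool from outside, world axes, zero at the start; "moment": the same for the moment, N m; "width": finger opening in m; "grasp_force": force on a finger pad.
Only numpy, scipy, OpenCV 4.12 (cv2) and the standard library are available. Lean on these libraries where they do the work, as an engineer would, in place of code of your own. Each camera call takes 0.05 s, during which the arm holds its last target. There are 200 camera calls.

## Task

A saw's switch box lies on its back on the bench, waiting for its door, which stands in the panel stand. Take the door by its top edge and offer it up to the box as a fully open door: upright above the box's hinge side, its switch facing away from the box, its two hinge knuckles down between the box's knuckles with all the pin holes in one line. Finish while still holding it there, steady and lined up, its whole weight in the gripper and not resting on the box, so that a mate can slide the pins in; don't knock the box hard and leave everything else where it is.

Things in the scene. Friction and masses are not known exactly. Their poses are not given: they have to be found in the camera images.
- door: Loose cream sheet-steel door, 0.3-0.65 kg, upright in a stand slot. Origin midway between its two knuckles on their bore line; x out of the outside (switch) face, y along the hinge, z up. Pan: x 0..15, y +-100, z 12..152 mm; both faces bare at mid-width in the top 35 mm: pinch there. Switch plate 60 mm square at z 72, knob out 23 mm. Centre of mass about x 9, y 0, z 78 mm
- door_knuckle_l (a point): Bore centre of the door's knuckle at y = +45 mm in the door's frame, axes as the door's. Knuckles are steel tubes, 16 mm outside, 9 mm bore, 15 mm long, hanging below the door's bottom edge
- door_knuckle_r (a point): Centre of the bore of the door's knuckle at y = -45 mm in the door's frame
- box: Switch box, fixed, open side up: cream sheet steel, x 140, y 200, 100 mm high, parts inside below the rim. Origin: centre of the underside; +x towards the hinge side, z up. Outside the +x wall are two hinge leaves, each with two fixed knuckles (16 mm outside, 15 mm long) leaving a 21 mm gap for a door knuckle, open from above; gaps centred at y = +-45 mm, bore line 12 mm out from the wall
- box_hinge (a point): Middle of the bore line of the box's knuckles: 82 mm along +x from the box's centre, 100 mm above the bench, level with the rim. Axes as the box's: x away from the box, y along the bores, z up. With the door upright and lined up, the door's origin lies here and its axes agree with these
- box_hinge_l (a point): Point on the box's bore line in the middle of the knuckle gap at y = +45 mm (the door's knuckle l belongs here)
- box_hinge_r (a point): Point on the box's bore line in the middle of the knuckle gap at y = -45 mm (the door's knuckle r belongs here)
- stand: Panel stand, fixed: two notched plywood rails 164 mm long (x), 60 mm high, 142 mm apart inside. Its two slots (at x -45 and +45 mm) hold upright panels across it; slots 19 mm wide, floor 32 mm above the bench. Lift a panel straight up 28 mm to free its edge, 48 mm for the door's knuckles to pass over the rails. Origin: centre of the underside; z up
- cover: Blank cover in the stand's other slot: the same kind of cream pan, 15 x 200 mm but only 90 mm high (its top 122 mm above the bench), 0.3 kg, without knuckles or switch. Leave it, and carry the door clear over it. Origin and axes as the door's: 12 mm below its bottom edge, on the plane of the inside face, mid-width
- pin_0: Headed steel hinge pin, 8 mm thick, 68 mm long, standing on its 20 mm head beyond the box's hinge side; leave it. Origin under the head
- pin_1: The other headed hinge pin, the same; leave it
- screwdriver: Screwdriver, 200 mm long, lying beyond the stand; leave it. Origin on its underside
- wrench: Steel wrench, 180 mm long, lying between the box and the stand; leave it. Origin on its underside
- oil: White oil bottle, 52 mm across, 130 mm tall, far side of the bench; leave it. Origin under its base
- offcut: Square aluminium tube offcut 100 x 40 x 40 mm, far side of the bench; leave it. Origin under its middle
Things that resemble listed ones, but are neither listed nor needed, are in the scene too. Of the things that look like the door, the larger one is meant.

How it is judged:
By the outcome, as a careful person would: the job done as asked, in the order asked, and still so for the second after the job is handed in, while the arm keeps its last pose, push and grip.
It also fails if it takes over 45 s, if anything falls off the work surface, if the arm or the gripper's body presses on something with over 40 N, if the wrist force passes 120 N, or if a joint passes its speed limit or range.

## Working session

There is one attempt and no reset: what is moved stays moved. The work goes in short steps, Python scripts to look and compute and a tool call to move; the robot and the scene stay as the last step left them, time stands still between calls to the robot, and variables do not carry over. Pictures are saved under pics/ and viewed, at most 10 in all, crops included, and the job is handed in when it is done.

Besides the shell and the picture viewer there is one more tool, called after "Emit:" as a command line: name --pt "numbers of a row" for each row, then --argument value for the rest. jog_arm: Moves the arm, as the interface text tells. Its arguments: {"type":"object","properties":{"motion":{"type":"array","items":{"type":"array","items":{"type":"number"}}},"fingers":{"type":"number"},"force":{"type":"number"}},"required":["motion"]}

```bash
mkdir -p pics; cat > h.py <<'E'
import numpy as np, cv2
from plant import telemetry, optics, ticket, nets
def K(p): return np.array([[p["fx"],0,p["cx"]],[0,p["fy"],p["cy"]],[0,0,1.]])
def ray(p,uv):
    n=cv2.undistortPoints(np.array(uv,float).reshape(-1,1,2),K(p),np.array(p["dist"],float)).reshape(-1,2)
    T=np.array(p["world_from_camera"]); d=np.c_[n,np.ones(len(n))]@T[:3,:3].T
    return T[:3,3],d
def atz(p,uv,z):
    o,d=ray(p,uv); return o+d*((z-o[2])/d[:,2])[:,None]
def proj(p,X):
    T=np.linalg.inv(np.array(p["world_from_camera"]))
    return cv2.projectPoints(np.array(X,float).reshape(-1,1,3),cv2.Rodrigues(T[:3,:3])[0],T[:3,3],K(p),np.array(p["dist"],float))[0].reshape(-1,2)
E
python3 - <<'E'
from h import *
for n in ["scene","top"]:
    p=optics.capture(n); cv2.imwrite(f"pics/{n}0.png",p["image"])
    print(n,np.round(p["world_from_camera"],3).tolist(),p["fx"])
    for q in ["door","box","stand","cover","pin_0","wrench"]:
        for r in nets.cut_out(q,p)[:3]: print(q,round(r["confidence"],2),np.round(r["extent"]).tolist())
s=telemetry.sense(); print(s["clock"],s["ee_pos"],s["width"],np.round(s["tool_rot"],3).tolist())
E
```

```text
scene [[0.636, 0.507, -0.581, 1.233], [0.772, -0.411, 0.485, -0.507], [0.007, -0.757, -0.653, 0.829], [0.0, 0.0, 0.0, 1.0]] 520.693147949832
door 0.74 [320.0, 129.0, 402.0, 199.0]
door 0.58 [423.0, 151.0, 488.0, 189.0]
box 0.73 [145.0, 176.0, 261.0, 273.0]
box 0.15 [260.0, 291.0, 314.0, 332.0]
stand 0.74 [295.0, 164.0, 406.0, 217.0]
cover 0.72 [304.0, 126.0, 374.0, 175.0]
pin_0 0.64 [186.0, 271.0, 201.0, 300.0]
wrench 0.97 [243.0, 187.0, 294.0, 232.0]
wrench 0.45 [294.0, 164.0, 407.0, 221.0]
top [[0.022, -0.984, 0.176, 0.404], [-1.0, -0.022, 0.001, 0.017], [0.003, -0.176, -0.984, 1.134], [0.0, 0.0, 0.0, 1.0]] 419.2449962195947
door 0.89 [145.0, 151.0, 188.0, 209.0]
door 0.63 [210.0, 189.0, 298.0, 223.0]
box 0.82 [353.0, 214.0, 452.0, 295.0]
stand 0.62 [206.0, 188.0, 301.0, 267.0]
cover 0.91 [206.0, 232.0, 285.0, 255.0]
pin_0 0.46 [424.0, 207.0, 433.0, 214.0]
pin_0 0.4 [207.0, 187.0, 302.0, 266.0]
wrench 0.91 [327.0, 221.0, 339.0, 286.0]
wrench 0.17 [349.0, 214.0, 444.0, 295.0]
0.7 [ 0.19689953 -0.61948314  0.21471707] 0.09551173374596136 [[0.953, 0.303, 0.0], [0.303, -0.953, -0.0], [-0.0, 0.0, -1.0]]
```

View pics/scene0.png

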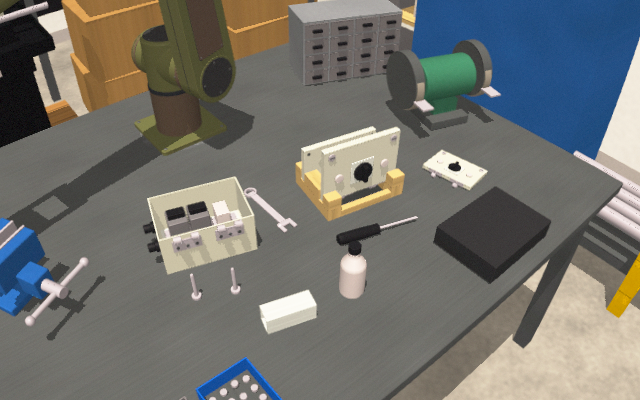

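View pics/top0.png

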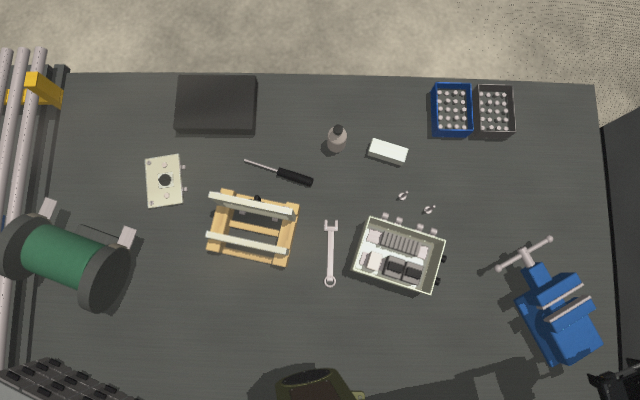

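```bash
python3 - <<'E'
from h import *
p=optics.capture("top")
D=atz(p,[(209,196),(296,211)],.172); print("door top",D.round(3)); 
B=atz(p,[(371,218),(445,236),(433,294),(352,275)],.1); print("box",B.round(3))
d=D[0]-D[1]; print(np.hypot(*d[:2]), np.degrees(np.arctan2(-d[0],d[1])), D.mean(0))
c=B.mean(0); y=(B[0]-B[1]+B[3]-B[2])/2; print("box c",c, np.hypot(*y[:2]), np.degrees(np.arctan2(-y[0],y[1])))
im=p["image"]; 
a=cv2.resize(im[170:310,195:325],None,fx=4,fy=4,interpolation=cv2.INTER_CUBIC)
w=optics.capture("wrist"); s=telemetry.sense()
Tt=np.eye(4);Tt[:3,:3]=s["tool_rot"];Tt[:3,3]=s["ee_pos"]
print((np.linalg.inv(Tt)@np.array(w["world_from_camera"])).round(3),w["fx"])
E
```

```text
door top [[0.573 0.281 0.172]
 [0.542 0.076 0.172]]
box [[ 0.539 -0.107  0.1  ]
 [ 0.498 -0.292  0.1  ]
 [ 0.356 -0.259  0.1  ]
 [ 0.398 -0.061  0.1  ]]
0.20757204231545068 -8.520258364286343 [0.55768203 0.17825427 0.172     ]
box c [ 0.44787894 -0.17972206  0.1       ] 0.19586898150522225 -12.331795841070601
[[-0.    -0.964 -0.265  0.075]
 [ 1.    -0.     0.     0.   ]
 [-0.    -0.265  0.964 -0.17 ]
 [ 0.     0.     0.     1.   ]] 279.1654494170172
```

Emit:
jog_arm --pt "0 0 50 0" --pt "20 25 25 0.15" --pt "33 40 10 0.15" --pt "33 40 0 0.15" --pt "33 40 0 0.15" --fingers -1

```text
clock: 1.42
ee_pos: [0.3167, -0.4733, 0.3001]
tool_rot: [[0.612, 0.791, 0.001], [0.791, -0.612, -0.001], [-0.0, 0.001, -1.0]]
wrist_force: [0.2, -0.0, 0.9]
width: 0.0954
grasp_force: 0.0
```

Emit:
jog_arm --pt "33 40 0 0.15" --pt "33 40 0 0.15" --pt "33 40 0 0.15" --pt "33 40 0 0" --pt "33 40 0 0"

```text
clock: 2.05
ee_pos: [0.4818, -0.273, 0.2999]
tool_rot: [[0.211, 0.977, 0.001], [0.977, -0.211, -0.0], [-0.0, 0.001, -1.0]]
wrist_force: [0.8, -0.4, -0.1]
width: 0.0952
grasp_force: 0.0
```

Emit:
jog_arm --pt "23 30 0 0" --pt "20 27 -40 0" --pt "0 0 -50 0" --pt "0 0 -50 0" --pt "0 0 -15 0"

```text
clock: 2.68
ee_pos: [0.5218, -0.2162, 0.1408]
tool_rot: [[0.211, 0.977, -0.006], [0.977, -0.211, 0.003], [0.002, -0.006, -1.0]]
wrist_force: [-0.0, 0.5, -0.5]
width: 0.0954
grasp_force: 0.0
```

Emit:
jog_arm --pt "0 0 0 0" --pt "0 0 0 0" --pt "0 0 0 0" --pt "0 0 0 0" --pt "0 0 0 0"

```text
clock: 3.3
ee_pos: [0.5241, -0.2176, 0.1453]
tool_rot: [[0.211, 0.977, 0.001], [0.977, -0.211, -0.0], [-0.0, 0.001, -1.0]]
wrist_force: [0.3, 0.8, -0.2]
width: 0.0952
grasp_force: 0.0
```

```bash
python3 - <<'E'
from h import *
p=optics.capture("wrist"); cv2.imwrite("pics/w1.png",p["image"]); import pickle; pickle.dump(p,open("w1.pkl","wb"))
s=telemetry.sense(); print(s["clock"],s["ee_pos"],np.round(s["tool_rot"],3).tolist(),np.round(p["world_from_camera"],3).tolist())
E
```

```text
3.35 [ 0.52402502 -0.21751687  0.14501615] [[0.211, 0.977, 0.0], [0.977, -0.211, -0.0], [-0.0, 0.001, -1.0]] [[0.977, -0.204, -0.056, 0.541], [-0.212, -0.942, -0.259, -0.145], [0.0, 0.265, -0.964, 0.316], [0.0, 0.0, 0.0, 1.0]]
```

View pics/w1.png

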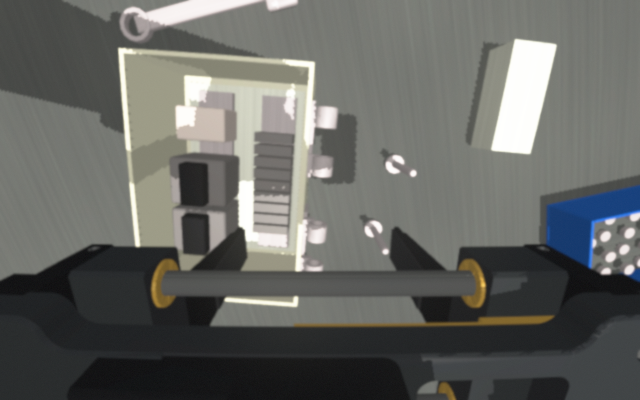

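Emit:
jog_arm --pt "-7 -30 0 0" --pt "-7 -30 0 0" --pt "0 0 0 0" --pt "0 0 0 0" --pt "0 0 0 0"

```text
clock: 3.98
ee_pos: [0.51, -0.2766, 0.1445]
tool_rot: [[0.21, 0.978, -0.0], [0.978, -0.21, 0.0], [0.0, -0.0, -1.0]]
wrist_force: [-0.1, -0.5, 0.2]
width: 0.0949
grasp_force: 0.0
```

```bash
python3 - <<'E'
from h import *
import pickle
p=optics.capture("wrist"); pickle.dump(p,open("w2.pkl","wb"))
s=telemetry.sense(); print(s["clock"],s["ee_pos"],np.round(s["tool_rot"],4).tolist())
im=p["image"]
cv2.imwrite("pics/w2.png",cv2.resize(im[0:290,240:390],None,fx=4,fy=2.06,interpolation=cv2.INTER_CUBIC)); 
a=pickle.load(open("w1.pkl","rb"))
def rimline(p,rows):
    g=p["image"].astype(int).min(2); out=[]
    for v in rows:
        r=cv2.GaussianBlur(p["image"][v:v+1].astype(np.float32),(3,1),0).min(2)[0]
        print(v, r[285:340].astype(int).tolist()) if v in(rows[0],rows[len(rows)//2]) else 0
rimline(p,range(70,240,10))
cs=atz(a,[(314,63),(297,305),(119,49)],.1); print(cs.round(4), np.linalg.norm(cs[0]-cs[1]),np.linalg.norm(cs[0]-cs[2]))
E
```

```text
4.025 [ 0.51008409 -0.27662558  0.1446137 ] [[0.2104, 0.9776, -0.0], [0.9776, -0.2104, 0.0002], [0.0002, -0.0001, -1.0]]
70 [117, 117, 118, 121, 128, 134, 131, 118, 109, 119, 148, 176, 192, 197, 198, 198, 196, 198, 211, 231, 245, 249, 247, 240, 234, 228, 215, 187, 157, 140, 141, 154, 170, 184, 196, 206, 214, 219, 223, 227, 229, 230, 229, 226, 222, 215, 204, 189, 173, 156, 139, 126, 120, 118, 117]
150 [107, 104, 98, 94, 103, 128, 156, 175, 184, 187, 188, 186, 182, 177, 174, 172, 170, 166, 162, 159, 157, 154, 148, 141, 137, 140, 148, 156, 163, 170, 177, 189, 207, 223, 232, 233, 230, 225, 216, 198, 176, 156, 143, 130, 112, 94, 84, 81, 80, 79, 79, 80, 81, 80, 79]
[[ 0.5471 -0.1019  0.1   ]
 [ 0.4896 -0.292   0.1   ]
 [ 0.4131 -0.0614  0.1   ]] 0.19859243321494768 0.13995516728705462
```

View pics/w2.png

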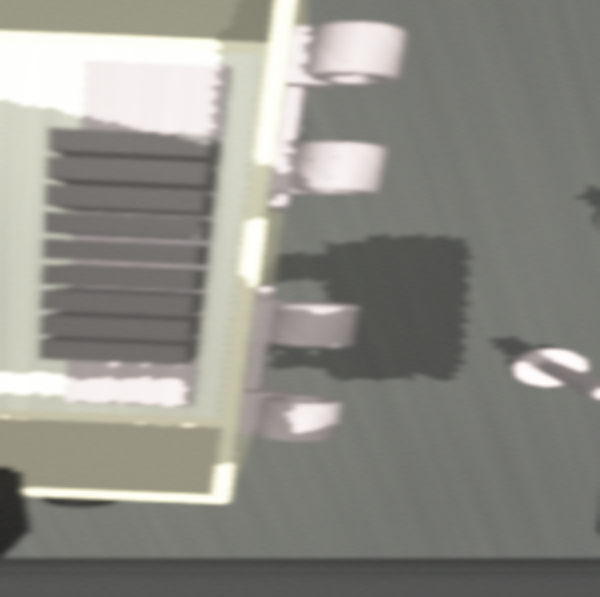

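```bash
cat > boxfit.py <<'E'
from h import *
import pickle
from scipy.optimize import least_squares
a=pickle.load(open("w1.pkl","rb")); b=pickle.load(open("w2.pkl","rb"))
c=lambda x,y:((x+.5)/4-.5+240,(y+.5)/2.06-.5)
ua=np.array([(314.5,62.5),(297.5,305),(118.5,48.5)]); Xa=np.array([(70,100,100),(70,-100,100),(-70,100,100)])
ub=np.array([c(231,502),c(406,52),c(386,167),c(357,326),c(341,418)])
Xb=np.array([(70,-100,100),(90,63,100),(90,27,100),(90,-27,100),(90,-63,100)])
def W(X,q):
    R=cv2.Rodrigues(np.array([0,0,q[2]]))[0]; return X/1000@R.T+np.array([q[0],q[1],0])
f=lambda q:np.r_[(proj(a,W(Xa,q))-ua).ravel(),(proj(b,W(Xb,q))-ub).ravel()]
r=least_squares(f,[.448,-.18,-.27],loss="soft_l1"); q=r.x
print(q[:2].round(4),np.degrees(q[2])); print(f(q).reshape(-1,2).round(2).tolist())
print("hinge",W(np.array([[82,0,100.]]),q).round(4))
E
python3 boxfit.py
```

```text
[ 0.4516 -0.1766] -16.67319855168984
[[-0.49, -0.98], [0.02, 0.45], [0.28, -0.52], [0.12, -0.1], [-0.38, 1.8], [-0.23, 1.15], [0.38, -0.81], [0.36, -0.22]]
hinge [[ 0.5301 -0.2002  0.1   ]]
```

Emit:
jog_arm --pt "0 0 55 0" --pt "5 40 40 0.03" --pt "6 60 0 0.03" --pt "6 60 0 0" --pt "6 60 0 0"

```text
clock: 4.65
ee_pos: [0.5328, -0.0551, 0.24]
tool_rot: [[0.152, 0.988, 0.001], [0.988, -0.152, -0.0], [0.0, 0.001, -1.0]]
wrist_force: [0.4, 0.4, 1.1]
width: 0.095
grasp_force: 0.0
```

Emit:
jog_arm --pt "6 60 0 0" --pt "6 60 0 0" --pt "5 60 0 0" --pt "0 0 0 0" --pt "0 0 0 0"

```text
clock: 5.28
ee_pos: [0.5496, 0.1228, 0.2395]
tool_rot: [[0.151, 0.989, -0.0], [0.989, -0.151, -0.0], [-0.001, -0.0, -1.0]]
wrist_force: [0.1, -0.2, 0.6]
width: 0.095
grasp_force: 0.0
```

```bash
python3 - <<'E'
from h import *
import pickle
p=optics.capture("wrist"); pickle.dump(p,open("w3.pkl","wb"))
s=telemetry.sense(); print(s["clock"],s["ee_pos"],np.round(s["tool_rot"],4).tolist())
cv2.imwrite("pics/w3.png",p["image"])
E
```

```text
5.325 [0.54970297 0.12210003 0.239567  ] [[0.1525, 0.9883, -0.0002], [0.9883, -0.1525, -0.0004], [-0.0004, -0.0001, -1.0]]
```

View pics/w3.png

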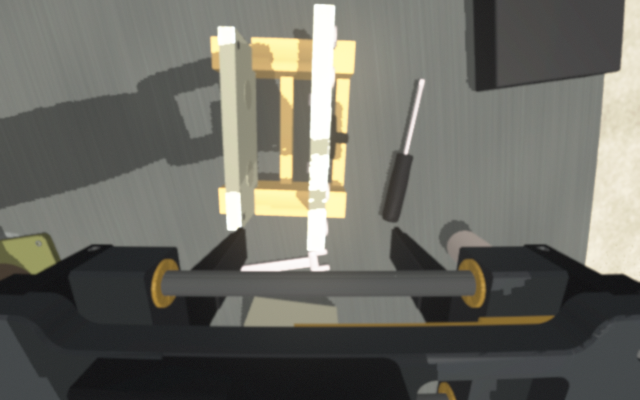

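```bash
python3 - <<'E'
from h import *
import pickle
p=pickle.load(open("w3.pkl","rb"))
r=p["image"].astype(float).min(2)
L=[];Rr=[]
for v in range(20,240,10):
    m=np.where(r[v,295:350]>195)[0]+295
    if len(m)>5: L.append((m.min()-.5,v));Rr.append((m.max()+.5,v)); print(v,m.min(),m.max(),end="; ")
l=atz(p,L,.172);q=atz(p,Rr,.172)
for X in(l,q):
    k=np.polyfit(X[:,1],X[:,0],1); print(k,np.degrees(np.arctan(-k[0])))
e=atz(p,[(324,6.5),(316.5,251)],.172); print(e.round(4),e.mean(0).round(4),np.linalg.norm(e[0]-e[1]))
E
```

```text
20 313 334; 30 313 336; 40 313 335; 50 313 333; 60 312 333; 70 312 335; 80 312 334; 90 312 331; 100 311 330; 110 311 331; 120 311 330; 130 310 329; 140 312 328; 160 311 328; 170 309 327; 180 310 327; 190 309 328; 200 309 328; 210 309 326; 220 308 326; 230 307 327; [0.18714674 0.51833762] -10.600101009443655
[0.18974772 0.53497776] -10.744015474330908
[[0.5793 0.2822 0.172 ]
 [0.5432 0.0857 0.172 ]] [0.5613 0.184  0.172 ] 0.19976605395716324
```

Emit:
jog_arm --pt "6 31 0 -0.032" --pt "6 31 0 0" --pt "0 0 -40 0" --pt "0 0 -30 0" --pt "0 0 -30 0"

```text
clock: 5.95
ee_pos: [0.5621, 0.1828, 0.1387]
tool_rot: [[0.186, 0.982, 0.0], [0.982, -0.186, -0.0], [-0.0, 0.0, -1.0]]
wrist_force: [-0.5, 0.6, -0.8]
width: 0.0949
grasp_force: 0.0
```

Emit:
jog_arm --pt "0 0 0 0" --pt "0 0 0 0" --pt "0 0 0 0" --pt "0 0 0 0" --pt "0 0 0 0" --fingers 0.6 --force 10

```text
clock: 6.58
ee_pos: [0.5622, 0.1847, 0.1404]
tool_rot: [[0.184, 0.983, 0.001], [0.983, -0.184, 0.0], [0.0, 0.001, -1.0]]
wrist_force: [-0.6, 0.8, 0.1]
width: 0.0505
grasp_force: 0.0
```

```bash
python3 - <<'E'
from h import *
s=telemetry.sense(); print(s["clock"],s["ee_pos"],s["width"],np.round(s["tool_rot"],4).tolist(),s["wrist_force"],s["grasp_force"])
p=optics.capture("wrist"); cv2.imwrite("pics/w4.png",p["image"])
E
```

```text
6.575 [0.56222046 0.18465977 0.14039109] 0.050531316971564405 [[0.1839, 0.9829, 0.0011], [0.9829, -0.1839, 0.0002], [0.0004, 0.0011, -1.0]] [-0.59630842  0.81590854  0.09788574] 0.0
```

View pics/w4.png

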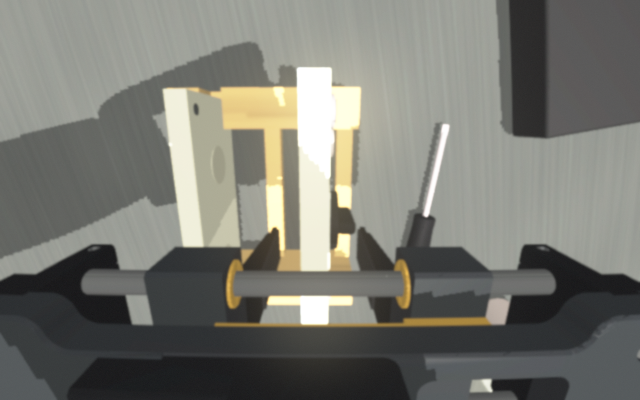

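Emit:
jog_arm --pt "-1.5 0 0 0" --pt "0 0 0 0" --pt "0 0 0 0" --pt "0 0 0 0" --pt "0 0 0 0" --fingers 1 --force 45

```text
clock: 7.25
ee_pos: [0.5603, 0.1846, 0.1396]
tool_rot: [[0.184, 0.983, -0.0], [0.983, -0.184, 0.0], [0.0, -0.0, -1.0]]
wrist_force: [-0.5, 0.6, -0.2]
width: 0.0149
grasp_force: 45.0
```

Emit:
jog_arm --pt "0 0 0 0" --pt "0 0 0 0" --pt "0 0 0 0" --pt "0 0 0 0" --pt "0 0 0 0"

```text
clock: 7.88
ee_pos: [0.5603, 0.1846, 0.1396]
tool_rot: [[0.184, 0.983, -0.0], [0.983, -0.184, 0.0], [-0.0, -0.0, -1.0]]
wrist_force: [-1.3, 0.5, -0.3]
width: 0.0147
grasp_force: 45.0
```

```bash
python3 - <<'E'
from h import *
import pickle
p=optics.capture("wrist"); cv2.imwrite("pics/w5.png",p["image"]); pickle.dump(p,open("w5.pkl","wb"))
for i in range(2):
    s=telemetry.sense(); print(s["clock"],s["ee_pos"],s["width"],np.round(s["tool_rot"],4).tolist(),s["wrist_force"],s["moment"],s["grasp_force"]); optics.capture("top")
T=np.eye(4);T[:3,:3]=s["tool_rot"];T[:3,3]=s["ee_pos"]; pickle.dump(T,open("Tgrasp.pkl","wb"))
E
```

```text
7.925 [0.5602833  0.18458826 0.13958216] 0.014629313615311099 [[0.1839, 0.9829, -0.0003], [0.9829, -0.1839, 0.0001], [0.0, -0.0003, -1.0]] [-0.27195331  0.3187844   0.62370518] [ 0.07772021  0.21324984 -0.03298513] 44.996944069862366
7.975 [0.56027358 0.18457314 0.13958076] 0.014742031851247683 [[0.1839, 0.9829, -0.0003], [0.9829, -0.1839, 0.0], [-0.0, -0.0003, -1.0]] [-1.45832804  0.06792529  0.12480474] [ 0.02550598  0.1776207  -0.0849184 ] 44.99685287475586
```

View pics/w5.png

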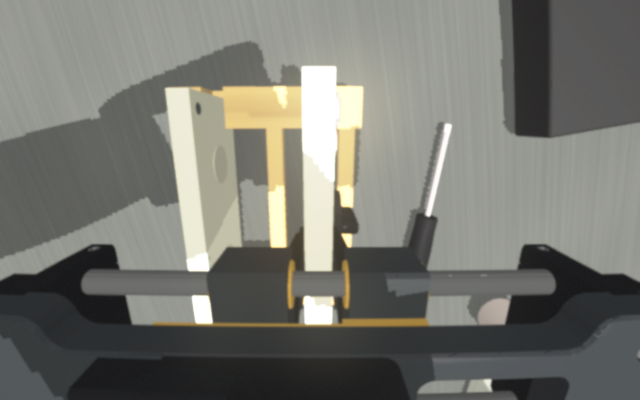

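```bash
python3 - <<'E'
from h import *
import pickle
p=pickle.load(open("w5.pkl","rb")); T=pickle.load(open("Tgrasp.pkl","rb"))
X=np.array([[.1,-.0075,-.0324],[.1,.0075,-.0324],[.02,-.0075,-.0324],[.02,.0075,-.0324]])
print(proj(p,X@T[:3,:3].T+T[:3,3]).round(2), "cx",p["cx"],p["cy"])
g=p["image"].astype(float).min(2)
for v in (70,80,90,110,140,170,200,220): print(v,g[v,294:346].astype(int).tolist())
print(g[60:76,312].astype(int),g[60:76,325].astype(int))
E
```

```text
[[299.68  68.47]
 [332.55  68.45]
 [302.22 232.75]
 [330.6  232.76]] cx 318.0355720814907 202.52750870653756
70 [110, 112, 112, 112, 119, 132, 161, 222, 254, 255, 255, 255, 255, 255, 255, 255, 255, 255, 255, 255, 255, 255, 255, 255, 255, 255, 255, 255, 255, 255, 255, 255, 255, 255, 255, 255, 255, 255, 255, 255, 255, 253, 214, 166, 157, 157, 156, 156, 157, 157, 157, 157]
80 [112, 113, 114, 115, 116, 117, 136, 202, 252, 255, 255, 255, 255, 255, 255, 255, 255, 255, 255, 255, 255, 255, 255, 255, 255, 255, 255, 255, 255, 255, 255, 255, 255, 255, 255, 255, 255, 255, 255, 255, 255, 248, 199, 165, 161, 159, 158, 157, 158, 158, 159, 159]
90 [154, 154, 153, 154, 155, 155, 162, 209, 252, 255, 255, 255, 255, 255, 255, 255, 255, 255, 255, 255, 255, 255, 255, 255, 255, 255, 255, 255, 255, 255, 255, 255, 255, 255, 255, 255, 255, 255, 255, 255, 255, 251, 235, 225, 224, 224, 225, 225, 225, 224, 224, 224]
110 [145, 146, 147, 146, 147, 147, 153, 189, 247, 255, 255, 255, 255, 255, 255, 255, 255, 255, 255, 255, 255, 255, 255, 255, 255, 255, 255, 255, 255, 255, 255, 255, 255, 255, 255, 255, 255, 255, 255,
[... 540 characters left out ...]
 143, 121, 123, 135, 144, 150, 150, 149, 149, 148, 148]
200 [106, 105, 106, 108, 107, 106, 107, 108, 122, 154, 190, 210, 218, 219, 218, 219, 219, 219, 219, 219, 219, 219, 219, 219, 219, 218, 219, 219, 218, 219, 219, 219, 219, 219, 219, 219, 219, 218, 205, 170, 116, 81, 75, 72, 74, 81, 114, 166, 203, 216, 218, 217]
220 [101, 102, 102, 103, 103, 104, 103, 105, 113, 139, 178, 205, 214, 216, 216, 217, 215, 215, 216, 215, 216, 216, 216, 215, 215, 216, 216, 217, 216, 215, 216, 216, 216, 216, 214, 216, 214, 209, 185, 142, 95, 72, 67, 67, 66, 67, 66, 63, 60, 59, 60, 59]
[155 155 155 156 160 180 238 254 255 255 255 255 255 255 255 255] [155 154 155 155 158 179 233 254 255 255 255 255 255 255 255 255]
```

Emit:
jog_arm --pt "0 0 5 0" --pt "0 0 15 0" --pt "0 0 25 0" --pt "0 0 35 0" --pt "0 0 40 0"

```text
clock: 8.65
ee_pos: [0.5599, 0.1843, 0.2604]
tool_rot: [[0.184, 0.983, -0.001], [0.983, -0.184, -0.001], [-0.001, -0.001, -1.0]]
wrist_force: [0.0, 0.3, -6.5]
width: 0.0146
grasp_force: 45.0
```

Emit:
jog_arm --pt "0 0 15 0" --pt "0 0 0 0" --pt "0 0 0 0" --pt "0 0 0 0" --pt "0 0 0 0"

```text
clock: 9.28
ee_pos: [0.5599, 0.1844, 0.2732]
tool_rot: [[0.184, 0.983, -0.002], [0.983, -0.184, -0.001], [-0.001, -0.002, -1.0]]
wrist_force: [-0.4, -0.6, -6.8]
width: 0.015
grasp_force: 45.0
```

```bash
python3 - <<'E'
from h import *
import pickle
p=optics.capture("wrist"); cv2.imwrite("pics/w6.png",p["image"])
q=optics.capture("scene"); cv2.imwrite("pics/s6.png",cv2.resize(q["image"][60:260,180:440],None,fx=3,fy=3,interpolation=cv2.INTER_CUBIC))
s=telemetry.sense(); print(s["clock"],s["ee_pos"],s["width"],np.round(s["tool_rot"],4).tolist(),s["wrist_force"],s["moment"],s["grasp_force"])
g=p["image"].astype(float).min(2)
for v in (80,110,140): print(v,g[v,294:346].astype(int).tolist())
print(g[60:76,312].astype(int),g[60:76,325].astype(int))
E
```

```text
9.375 [0.56019914 0.18450323 0.27393141] 0.014791839765781785 [[0.184, 0.9829, -0.0011], [0.9829, -0.184, -0.0003], [-0.0004, -0.001, -1.0]] [ 0.50009749  0.21873447 -5.49698011] [-0.00644533 -0.04165404 -0.00068885] 44.997020959854126
80 [97, 98, 99, 99, 104, 116, 150, 211, 249, 254, 255, 255, 255, 255, 254, 254, 254, 254, 254, 254, 254, 254, 254, 254, 254, 254, 254, 254, 254, 254, 254, 254, 254, 254, 254, 254, 254, 254, 255, 255, 252, 225, 167, 142, 138, 139, 139, 139, 138, 139, 140, 141]
110 [128, 127, 127, 127, 127, 128, 135, 175, 236, 253, 254, 254, 254, 254, 254, 254, 254, 254, 254, 254, 254, 254, 254, 254, 254, 254, 254, 254, 254, 254, 254, 255, 255, 255, 255, 255, 255, 255, 255, 255, 255, 252, 251, 251, 248, 226, 175, 146, 155, 177, 193, 197]
140 [111, 103, 101, 100, 100, 101, 105, 133, 196, 245, 254, 254, 254, 254, 254, 254, 254, 255, 255, 255, 255, 255, 255, 255, 255, 255, 255, 255, 255, 255, 255, 255, 255, 255, 255, 255, 255, 255, 255, 255, 255, 252, 236, 209, 196, 196, 195, 195, 189, 174, 154, 142]
[137 137 137 137 139 157 214 249 254 255 255 255 255 254 254 254] [135 135 135 136 139 164 232 254 255 255 255 254 254 254 254 254]
```

View pics/s6.png

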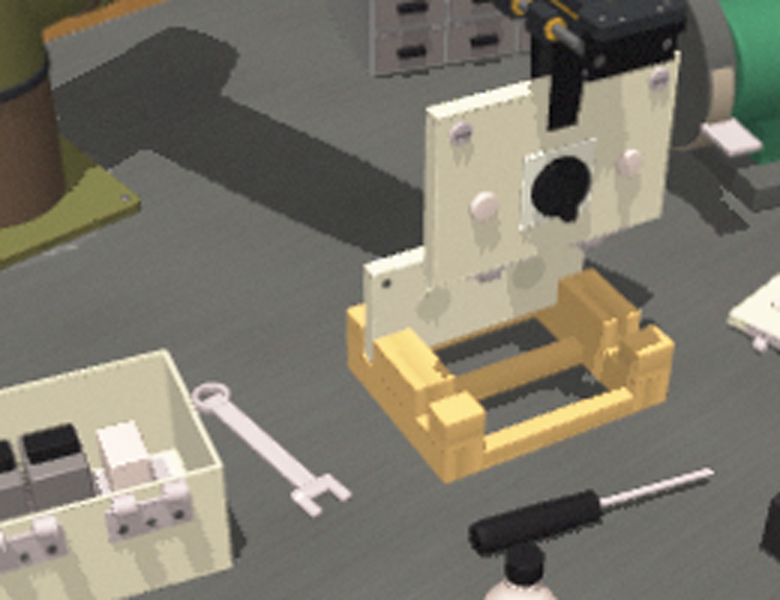

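Emit:
jog_arm --pt "-1 -18 0 0" --pt "-2 -34 0 -0.02" --pt "-2 -42 0 -0.02" --pt "-3 -45 0 -0.02" --pt "-3 -45 0 -0.02"

```text
clock: 10.0
ee_pos: [0.5489, -0.0018, 0.2749]
tool_rot: [[0.263, 0.965, 0.0], [0.965, -0.263, -0.001], [-0.001, 0.001, -1.0]]
wrist_force: [0.6, 0.1, -6.4]
width: 0.0147
grasp_force: 45.0
```

Emit:
jog_arm --pt "-3 -45 0 -0.023" --pt "-3 -45 0 0" --pt "-3 -42 0 0" --pt "-2 -35 0 0" --pt "-1 -22 0 0"

```text
clock: 10.62
ee_pos: [0.5366, -0.1907, 0.2748]
tool_rot: [[0.286, 0.958, -0.0], [0.958, -0.286, -0.0], [-0.0, 0.0, -1.0]]
wrist_force: [0.3, 0.7, -6.0]
width: 0.0149
grasp_force: 45.0
```

Emit:
jog_arm --pt "-0.5 -13.5 0 0" --pt "0 0 -10 0" --pt "0 0 -4 0" --pt "0 0 0 0" --pt "0 0 0 0"

```text
clock: 11.25
ee_pos: [0.5371, -0.2012, 0.2607]
tool_rot: [[0.283, 0.959, 0.0], [0.959, -0.283, 0.0], [0.0, 0.0, -1.0]]
wrist_force: [-0.4, 0.9, -6.9]
width: 0.0148
grasp_force: 45.0
```

```bash
python3 - <<'E'
from h import *
import pickle
optics.capture("top"); s=telemetry.sense(); print(s["clock"],s["ee_pos"],np.round(s["tool_rot"],4).tolist(),s["wrist_force"])
p=optics.capture("wrist"); pickle.dump(p,open("w7.pkl","wb"))
T=np.eye(4);T[:3,:3]=s["tool_rot"];T[:3,3]=s["ee_pos"]
print((np.linalg.inv(T)@np.array(p["world_from_camera"])).round(4).tolist())
q=optics.capture("scene"); t=optics.capture("top")
pickle.dump((q,t),open("st7.pkl","wb"))
f=np.zeros((600,800,3),np.uint8)
f[:300,:480]=cv2.resize(p["image"],(480,300)); 
f[300:600,:420]=cv2.resize(q["image"][140:290,100:310],(420,300),interpolation=cv2.INTER_CUBIC)
f[300:600,440:800]=cv2.resize(t["image"][180:330,310:490],(360,300),interpolation=cv2.INTER_CUBIC)
cv2.imwrite("pics/m7.png",f)
E
```

```text
11.3 [ 0.53714576 -0.20144194  0.26095814] [[0.2832, 0.9591, 0.0005], [0.9591, -0.2832, -0.0001], [0.0, 0.0005, -1.0]] [-0.69940724  0.42016412 -5.726371  ]
[[-0.0002, -0.9643, -0.265, 0.0745], [1.0, 0.0, -0.0006, 0.0009], [0.0006, -0.265, 0.9643, -0.1703], [0.0, 0.0, 0.0, 1.0]]
```

View pics/m7.png

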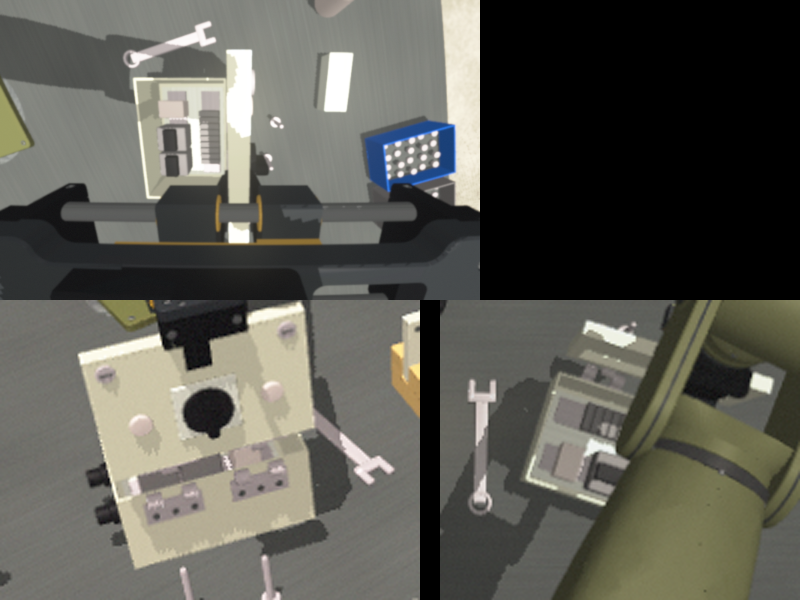

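Emit:
jog_arm --pt "-0.8 -1.0 -7 -0.002" --pt "0 0 -7 0" --pt "0 0 -7 0" --pt "0 0 0 0" --pt "0 0 0 0"

```text
clock: 12.08
ee_pos: [0.5362, -0.203, 0.2397]
tool_rot: [[0.286, 0.958, 0.0], [0.958, -0.286, -0.0], [-0.0, 0.0, -1.0]]
wrist_force: [0.2, 1.1, -6.0]
width: 0.0145
grasp_force: 45.0
```

```bash
python3 - <<'E'
from h import *
import pickle
optics.capture("top"); s=telemetry.sense(); print(s["clock"],s["ee_pos"],np.round(s["tool_rot"],4).tolist(),s["wrist_force"])
q=optics.capture("scene"); pickle.dump((q,s["ee_pos"]),open("s8.pkl","wb"))
cv2.imwrite("pics/s8.png",cv2.resize(q["image"][195:265,155:260],None,fx=7.5,fy=7.5,interpolation=cv2.INTER_CUBIC))
yaw=np.radians(-16.6); bx=np.array([np.cos(yaw),np.sin(yaw),0]); by=np.array([-bx[1],bx[0],0])
h=s["ee_pos"]-.0075*bx; h[2]-=.1196
c=lambda u:(((u-[155,195])+.5)*7.5-.5).round(1).tolist()
print("door knuckles",c(proj(q,[h+.045*by,h-.045*by])))
H=np.array([.5292,-.1999,.1])
print("box kn",c(proj(q,[H+y*by for y in (.063,.027,-.027,-.063)])), "gaps",c(proj(q,[H+.045*by,H-.045*by])))
E
```

```text
12.125 [ 0.53626202 -0.20303703  0.2399562 ] [[0.2859, 0.9582, 0.0005], [0.9582, -0.2859, -0.0002], [-0.0001, 0.0005, -1.0]] [-0.14635109  0.319976   -5.39429719]
door knuckles [[557.9, 183.3], [226.8, 272.3]]
box kn [[633.1, 219.7], [504.7, 254.7], [308.8, 308.0], [176.2, 344.1]] gaps [[569.1, 237.1], [242.7, 326.0]]
```

View pics/s8.png

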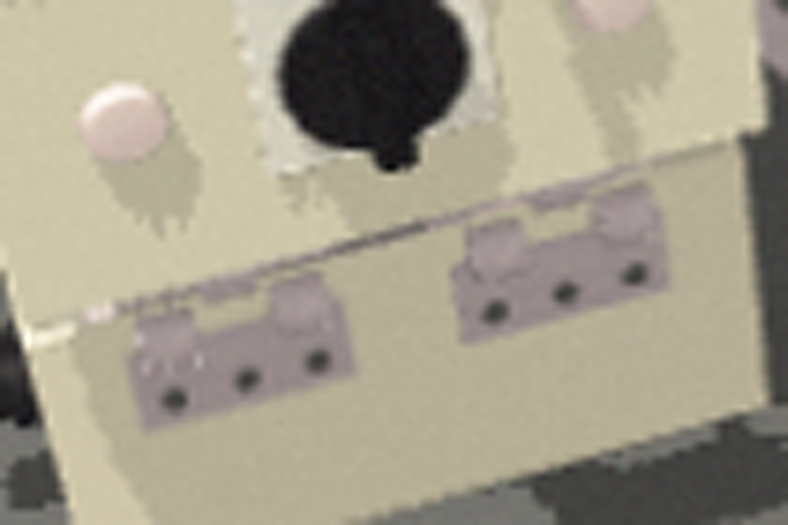

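Emit:
jog_arm --pt "-0.2 -0.7 0 0" --pt "0 0 -4 0" --pt "0 0 -4 0" --pt "0 0 -4 0" --pt "0 0 0 0"

```text
clock: 12.8
ee_pos: [0.5355, -0.2035, 0.2268]
tool_rot: [[0.286, 0.958, -0.001], [0.958, -0.286, 0.001], [0.0, -0.001, -1.0]]
wrist_force: [-0.1, 0.5, -5.8]
width: 0.015
grasp_force: 45.0
```

Emit:
jog_arm --pt "0 0 -4 0" --pt "0 0 -4.2 0" --pt "0 0 0 0" --pt "0 0 0 0" --pt "0 0 0 0"

```text
clock: 13.42
ee_pos: [0.536, -0.2037, 0.2197]
tool_rot: [[0.286, 0.958, 0.0], [0.958, -0.286, -0.0], [-0.0, 0.0, -1.0]]
wrist_force: [0.1, -0.8, -5.3]
width: 0.0146
grasp_force: 45.0
```

```bash
python3 - <<'E'
from h import *
import pickle
F=[];P=[]
for i in range(5):
    q=optics.capture("scene"); s=telemetry.sense(); F.append(np.r_[s["wrist_force"],s["moment"]]);P.append(s["ee_pos"])
print(s["clock"],np.mean(P,0).round(5),np.round(s["tool_rot"],4).tolist(),np.mean(F,0).round(2),s["grasp_force"])
pickle.dump((q,np.mean(P,0)),open("s9.pkl","wb"))
cv2.imwrite("pics/s9.png",cv2.resize(q["image"][195:265,155:260],None,fx=7.5,fy=7.5,interpolation=cv2.INTER_CUBIC))
E
```

```text
13.675 [ 0.53597 -0.20369  0.21964] [[0.286, 0.9582, 0.0001], [0.9582, -0.286, -0.0], [0.0, 0.0001, -1.0]] [ 0.01 -0.09 -5.94 -0.01 -0.09  0.02] 44.99694049358368
```

View pics/s9.png

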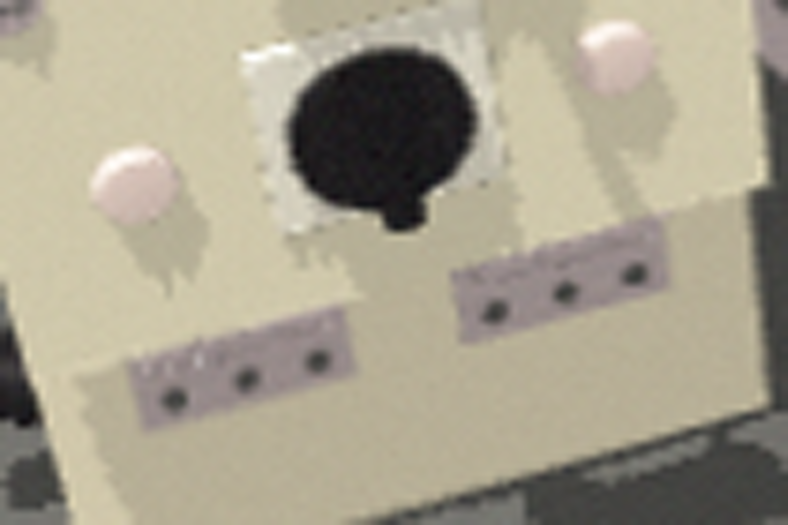

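```bash
cat > chk.py <<'E'
from h import *
import pickle
q,e=pickle.load(open("s9.pkl","rb"))
yaw=np.radians(-16.6); bx=np.array([np.cos(yaw),np.sin(yaw),0]); by=np.array([-bx[1],bx[0],0]); ez=np.array([0,0,1.])
h=e-.0075*bx-.1196*ez; H=np.array([.5292,-.1999,.1])
g=cv2.GaussianBlur(q["image"].mean(2).astype(np.float32),(0,0),.7)
def res(X,lo=-5,hi=5):
    out=[]
    for u,v in proj(q,X):
        t=np.arange(lo,hi,.1); s=cv2.remap(g,np.full((1,len(t)),u,np.float32),(v+t)[None].astype(np.float32),cv2.INTER_CUBIC)[0]
        d=np.gradient(s); k=d.argmin(); out.append((round(t[k],1),round(float(d[k])*10)))
    return out
c=lambda u:(((u-[155,195])+.5)*7.5-.5).round(0).tolist()
y1=np.r_[np.linspace(.07,.096,8),np.linspace(-.015,.015,8)]
y2=np.linspace(-.0,.09,19)
door=[h+.015*bx+y*by+.012*ez for y in y1]; box=[H-.012*bx+y*by-.1*ez for y in y2]
print("door edge",c(proj(q,[door[0],door[7],door[8],door[15]])),res(door)); print("box base",c(proj(q,[box[0],box[-1]])),res(box))
print("px per mm bx", (proj(q,[h+.001*bx])-proj(q,[h])), "z",(proj(q,[h+.001*ez])-proj(q,[h])),"y",(proj(q,[h+.001*by])-proj(q,[h])))
print("door br corner",c(proj(q,[h+.015*bx+.1*by+.012*ez])),"box br base",c(proj(q,[H-.012*bx+.1*by-.1*ez])))
E
python3 chk.py
```

```text
door edge [[664.0, 218.0], [757.0, 193.0], [353.0, 303.0], [464.0, 272.0]] [(np.float64(-0.7), -19), (np.float64(-1.0), -13), (np.float64(-0.7), -15), (np.float64(-1.0), -11), (np.float64(-0.7), -15), (np.float64(-0.4), -16), (np.float64(-0.7), -29), (np.float64(-1.2), -59), (np.float64(-0.0), -14), (np.float64(0.6), -2), (np.float64(3.9), -1), (np.float64(4.2), -1), (np.float64(-5.0), -3), (np.float64(4.1), -1), (np.float64(-1.3), -8), (np.float64(-1.0), -16)]
box base [[443.0, 503.0], [742.0, 417.0]] [(np.float64(-0.6), -45), (np.float64(-0.9), -52), (np.float64(-1.2), -42), (np.float64(-0.8), -53), (np.float64(-1.1), -51), (np.float64(-0.4), -55), (np.float64(-0.7), -57), (np.float64(-1.0), -49), (np.float64(-0.7), -49), (np.float64(-0.7), -50), (np.float64(-0.4), -47), (np.float64(-0.6), -45), (np.float64(-0.7), -52), (np.float64(-0.5), -48), (np.float64(-0.5), -46), (np.float64(-0.9), -55), (np.float64(-0.4), -52), (np.float64(-0.8), -59), (np.float64(-0.8), -54)]
px per mm bx [[0.12108652 0.32533306]] z [[-0.06564531 -0.3567601 ]] y [[ 0.48391776 -0.13179435]]
door br corner [[771.0, 189.0]] box br base [[774.0, 408.0]]
```

Emit:
jog_arm --pt "0.1 0.4 0 0" --pt "0 0 0 0" --pt "0 0 0 0" --pt "0 0 0 0" --pt "0 0 0 0"

```text
clock: 14.3
ee_pos: [0.536, -0.2032, 0.2195]
tool_rot: [[0.286, 0.958, -0.0], [0.958, -0.286, 0.0], [0.0, -0.0, -1.0]]
wrist_force: [-0.9, 0.5, -6.1]
width: 0.0145
grasp_force: 45.0
```

Emit:
jog_arm --pt "0 0 0 0" --pt "0 0 0 0" --pt "0 0 0 0" --pt "0 0 0 0" --pt "0 0 0 0"

```text
clock: 14.92
ee_pos: [0.536, -0.2033, 0.2194]
tool_rot: [[0.286, 0.958, -0.0], [0.958, -0.286, 0.0], [-0.0, -0.0, -1.0]]
wrist_force: [-0.1, -0.0, -6.6]
width: 0.015
grasp_force: 45.0
```

```bash
python3 - <<'E'
from h import *
s=telemetry.sense(); print(s["ee_pos"],s["wrist_force"],np.abs(s["joint_vel"]).max())
print(ticket.hand_in())
E
```

```text
[ 0.53597784 -0.20325334  0.21942622] [-0.10284172 -0.04970721 -6.63095129] 0.1424697634579881
the job is handed in; nothing more can be done
None
```

I handed the job in at about 15 s with the door held upright at the hinge, its weight all in the gripper; the bores should line up to about 0.5 mm, by measurement since the door hides the knuckles, no verdict came back, and I viewed 11 pictures against the limit of 10.

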